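Press a proof through the guard window

TASK

Without gripping or lifting anything, push the green-faced printing block along its rails, fully home against the end stop of the little proofing press. Only then reach down through the window of the yellow guard, without touching the guard, and press the red lever paddle fully down. The program finishes while still holding the paddle fully down; leave the bottle, pot, ink roller and lino cutter where they stand.

Things in the scene. Friction and masses are not known exactly. Their poses are not given: they have to be found in the camera images.
- press: Fixed grey press bed, x -150 to +135, y +-70, top at z = 12 mm. Origin: on the bench top, under the centre of the home block. +x runs along the rails toward the end stop and lever, +y left of that, z up. Two rails 66 mm apart inside, x -140 to +60, tops at z = 21 mm. End stop 16 mm high, face at x = +60 mm.
- block: Loose printing block, light wood with a green lino face, 120 (x) x 58 (y) x 22 mm, 0.1 to 0.3 kg, flat on the bed between the rails, x along the rails, 4 mm play each side. Origin: centre of its underside. Starts 45 to 80 mm short of home; home (far end against the end stop) is x = 0 in the press frame. Its near end face is 60 mm from the origin.
- guard: Fixed yellow guard panel over the far half of the press, on four posts; origin and axes as the press. 5 mm thick, y +-70, from x = -8 to +112 mm, sloping up toward +x by 0.21 rad; top at z = 76 mm at its near edge and 102 mm at its far edge. Window 82 mm (along the slope) x 90 mm (y). Must not be touched.
- window_mid (a point): Centre of the window opening, in mid-thickness of the guard panel: at x = 52, z = 86 mm in the press frame.
- paddle_top (a point): Centre of the upper face of the red paddle, 34 (x) x 46 (y) x 8 mm, under the middle of the window; it moves with the lever: z = 68 mm with the lever up, about 50 mm with the lever fully down. The lever is pivoted beyond the paddle, 69 mm toward +x at z = 58 mm.
- lever (a joint): Angle of the sprung lever, rad: 0 = up (at rest), 0.25 = fully down on its stop. Pressing the paddle needs about 6 N to start and 13 N at the stop; it springs back up when let go.
- ink_red: Red ink bottle with dark cap, 38 x 38 x 60 mm, origin at the centre of its underside. Bystander.
- brayer: Ink roller with wooden handle, 179 x 107 x 35 mm, lying; origin at the centre of its underside. Bystander.
- lino_cutter: Lino cutter with mushroom-shaped wooden handle, 27 x 93 x 26 mm, lying; origin at the centre of its underside. Bystander.
- pot_amber: Amber plastic pot with screw lid, 60 x 60 x 50 mm, origin at the centre of its underside. Bystander.

How it is judged:
On the way, in this order (a step that is already met when the one before it is completed fails the run):
1. the block is home against the end stop, the lever still up (x of block in the frame of press above -0.003 m and z of block in the frame of press below 0.016 m and value of joint lever below 0.05 rad), for 0.2 s.
2. the lever is pressed fully down (value of joint lever above 0.22 rad), for 0.2 s.
At the end, for the whole second after the job is handed in: The block lies flat on the bed within 3 mm of its home against the end stop, and the lever stands at 0.22 rad or more (stop at 0.25), held down by the fingers through the window (tool point within 45 mm of the window's centre seen from above and within 50 mm of the paddle) (x of block in the frame of press above -0.003 m and z of block in the frame of press below 0.016 m and value of joint lever above 0.22 rad and linear speed of block below 0.01 m/s and horizontal distance between the grasp point and window_mid below 0.045 m and distance between the grasp point and paddle_top below 0.05 m); the arm keeps its last pose, push and grip.
It fails at once if the guard was touched (contact force between any of the arm, the fingers and guard above 0.3 N).
It fails at once if the lever was pressed before the block was home (value of joint lever above 0.06 rad and x of block in the frame of press below -0.006 m).
It fails at once if the block was lifted off the bed (z of block in the frame of press above 0.02 m).
It fails at once if the bottle, pot, ink roller or lino cutter was moved more than 15 mm or lifted (distance of any of ink_red, brayer, lino_cutter, pot_amber from where it was at the start of the episode above 0.015 m).
It also fails if it takes over 38 s, if anything falls off the work surface, if the arm or the gripper's body presses on something with over 40 N, if the wrist force passes 120 N, or if a joint passes its speed limit or range.

ROBOT

A 6-joint arm with a two-finger parallel gripper is mounted at the origin on a cart in front of the work surface, level with it; the furniture and walls round the work are solid. World frame = base frame: x ahead of the robot, y to its left, z up, the work surface at z = 0. Lengths are in m, angles in rad, forces in N, time in s.
With the tool pointing down it reaches from about 0.3 to 0.875 m from the base axis. Payload 6.4 kg.
Tool frame: the origin (TCP) lies between the finger pads, 19 mm behind the fingertips; this is the grasp point; z points along the fingers, y is the line along which they close (so a half turn about z gives the same grasp; the last joint's range is limited). The gripper opens to 85 mm and grips with 20 to 120 N. Pads are 22 mm wide; open, the fingers measure 114 mm over their backs; the gripper's body (76 mm by 85 mm) begins 54 mm behind the grasp point. The pads swing forward as they close: fully open they stand 13 mm farther back than shut.
Start: joints at [1.105, 0.181, 1.607, -0, 1.354, -0.206], TCP at [0.148, 0.556, 0.25] pointing down, gripper open.
Joint ranges: [-2.99, 2.99], [-0.89, 2.07], [0.3, 2.58], [-1.14, 4.28], [0, 2.63], [-3.12, 3.12]. Speed limits (rad/s): [2.57, 2.57, 3.01, 3.14, 3.14, 3.14].

INTERFACE

Orientations are given as a unit quaternion [w, x, y, z].
In Python, from bench import ctrl gives the robot as it stands.
- The arm moves only by the shell command python3 jog.py 'ROWS'. ROWS is a JSON list of rows, 1 to 10 of them, each of 7 numbers: dx, dy, dz in m, then a rotation vector rx, ry, rz in rad, then the opening from 0.0 (shut) to 1.0 (fully open); each row is the pose to reach, as a shift and turn from the pose commanded when the command began, along the tool's axes at that moment; what a row does not reach only later rows make up. A row lasts 1/8 s, in which the tool goes at most 0.0625 m and 0.188 rad, less where a joint would pass 70% of its speed; a pose out of reach is approached as far as the arm can. The fingers move at their own pace and stop on an object; the grip force is fixed at half the most. Time passes only in rows, so rows that do not move let the fingers close. It prints the time, the measured TCP pose, the force, the opening and the grip force at its end.
- ctrl.get_obs(): the state, without advancing time (a new reading comes with each control period).
- ctrl.camera(name): name is "scene" or "top" or "wrist"; returns the picture (480x640x3 uint8, blue, green, red); there is no depth.
- ctrl.camera_params(name): a dict with "fovy" (degrees; the focal length in pixels is half the picture's height over the tangent of half this angle, whatever the lens; pixels are square), "cx", "cy" (the principal point, pixels), "view" (4x4, takes a point from world to camera coordinates). Camera axes: x right, y up, looking along -z (the intrinsics and any distortion apply to the point x, -y, -z); pixel columns grow to the right and rows downward; lengths in m; the calibration is good to about 2 mm. The wrist camera is an equidistant fisheye: a pixel r from the principal point sees the ray r / f radians off the axis. A picture is of the moment at which its call begins: read the wrist's pose just before it. camera_params takes no time and is no camera call; for the wrist camera it gives the pose at the moment of the call.
- ctrl.hand_in(): hands the job in; it is judged then, once.
The state is a dict: "time_s": time; "q": joint angles; "dq": joint speeds; "joint_efforts": joint torques, N m; "eef_pos": TCP position; "eef_rot": TCP orientation; "wrist_force": force on the tool from outside, world axes, zero at the start; "torque": the same for the moment, N m; "opening": opening from 0.0 (shut) to 1.0 (fully open); "grasp_force": force on a finger pad.
Only numpy, scipy, OpenCV 4.12 (cv2) and the standard library are available. Lean on these libraries where they do the work, as an engineer would, in place of code of your own. Each camera call takes 0.05 s, during which the arm holds its last target. There are 200 camera calls.

## Working session

There is one attempt and no reset: what is moved stays moved. The work goes in short steps, Python scripts to look and compute and a shell command to move; the robot and the scene stay as the last step left them, time stands still between calls to the robot, and variables do not carry over. Pictures are saved under pics/ and viewed, at most 10 in all, crops included, and the job is handed in when it is done.

```bash
ls; mkdir -p pics; python3 - <<'E'
from bench import ctrl
import cv2
o=ctrl.get_obs();print(o['time_s'],o['eef_pos'],o['eef_rot'],o['opening'])
for n in ['scene','top']:
    cv2.imwrite(f'pics/{n}0.png',ctrl.camera(n)); p=ctrl.camera_params(n);print(n,p)
E
```

```text
bench.py
jog.py
pics
0.0 [0.1474303  0.55524712 0.24908868] [-3.04912683e-04  1.29557230e-01  9.91571564e-01 -8.14789046e-04] 1.0032640075184796
scene {'fovy': 55.892254395034946, 'cx': 317.73985722413744, 'cy': 245.88803126239824, 'view': array([[-0.76137271, -0.64820669,  0.01181843,  0.33635493],
       [ 0.27531197, -0.30676523,  0.91109737, -0.28300329],
       [-0.58695393,  0.69693843,  0.41202174, -0.46479962],
       [ 0.        ,  0.        ,  0.        ,  1.        ]])}
top {'fovy': 48.35708647635731, 'cx': 320.4273009929562, 'cy': 236.26585106443295, 'view': array([[-0.0260051 , -0.99964237, -0.00623361, -0.10520398],
       [ 0.99387638, -0.026524  ,  0.10726703, -0.60343291],
       [-0.10739401, -0.00340595,  0.9942107 , -0.91724135],
       [ 0.        ,  0.        ,  0.        ,  1.        ]])}
```

View pics/scene0.png

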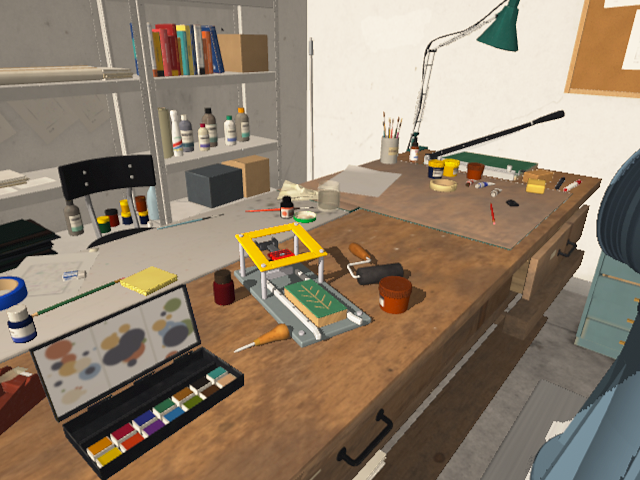

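View pics/top0.png

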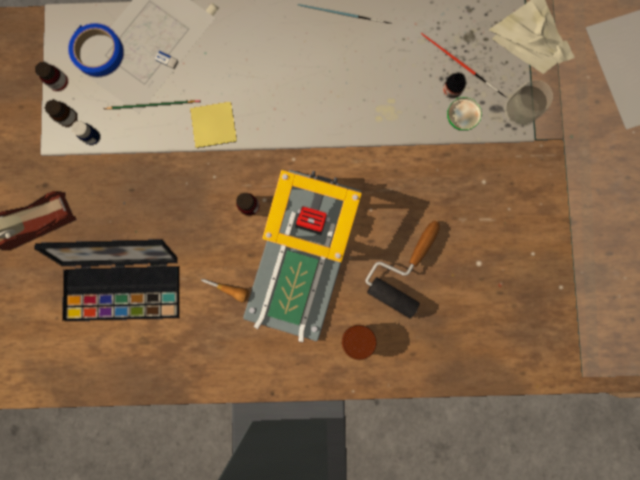

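The top view shows the press around (305,260), with the guard at its far end and the block at (293,287). I'll enlarge it to pick corners.

```bash
python3 - <<'E'
import cv2
a=cv2.imread('pics/top0.png')[165:345,225:405]
cv2.imwrite('pics/topc.png',cv2.resize(a[:,:],(600,600),interpolation=cv2.INTER_CUBIC))
a=cv2.imread('pics/scene0.png')[215:350,225:405]
cv2.imwrite('pics/scenec.png',cv2.resize(a,(800,600),interpolation=cv2.INTER_CUBIC))
E
```

```text
(no output)
```

View pics/topc.png

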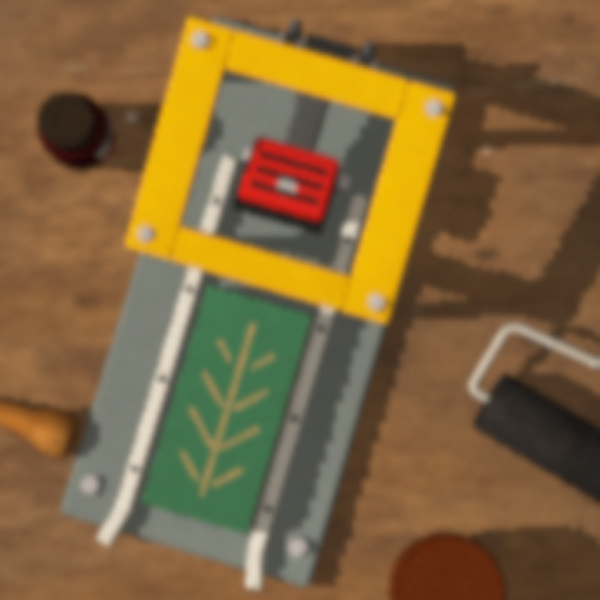

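View pics/scenec.png

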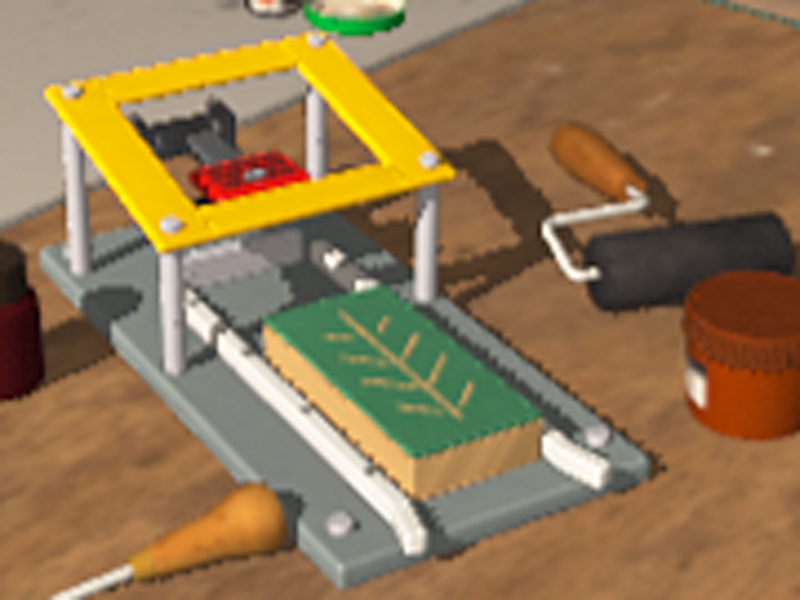

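The enlarged crops show the guard corners (top: 190,16 / 455,94 / 125,246 / 387,325), bed near corners and the block's near end (142,500)-(248,532). Next I'll fit the press pose to both views.

```bash
cat > h.py <<'E'
import numpy as np
from bench import ctrl
def proj(P,n):
    p=ctrl.camera_params(n);f=240/np.tan(np.radians(p['fovy'])/2)
    c=np.c_[P,np.ones(len(P))]@np.array(p['view']).T
    return np.c_[p['cx']-f*c[:,0]/c[:,2],p['cy']+f*c[:,1]/c[:,2]]
def w(P,s):
    P=np.array(P,float);c,n=np.cos(s[2]),np.sin(s[2])
    return np.c_[s[0]+c*P[:,0]-n*P[:,1],s[1]+n*P[:,0]+c*P[:,1],P[:,2]]
E
python3 - <<'E'
from h import *
from scipy.optimize import least_squares
G=[[.112,.07,.102],[.112,-.07,.102],[-.008,.07,.076],[-.008,-.07,.076],[-.15,.07,.012],[-.15,-.07,.012]]
B=lambda bx,by:[[bx-.06,by+.029,.034],[bx-.06,by-.029,.034]]
up=lambda a,s,o:(np.array(a)+.5)/s-.5+o
T=up([[190,16],[455,94],[125,246],[387,325],[62,513],[308,585],[142,500],[248,532]],600/180,[225,165])
S=up([[47,92],[325,33],[163,243],[455,172],[342,578],[652,465],[415,458],[545,420]],800/180,[225,215])
def r(v):
    P=w(G+B(v[3],v[4]),v)
    return np.r_[proj(P,'top')-T,proj(P,'scene')-S]
s=least_squares(lambda v:r(v).ravel(),[.55,0,0,-.06,0],loss='soft_l1')
print(s.x.round(4));print(r(s.x).round(1).tolist())
for n,P in dict(blockface=[[s.x[3]-.06,0,.025]],start=[[-.16,0,.1]],win=[[.052,0,.086]],paddle=[[.052,0,.068]]).items(): print(n,w(P,s.x).round(4))
np.save('s.npy',s.x)
o=ctrl.get_obs();from scipy.spatial.transform import Rotation as R
print(R.from_quat(np.roll(o['eef_rot'],-1)).as_matrix().round(3))
E
R="[-0.419,-0.504,0.08,0,0,0.056,0]"; python3 jog.py '[[-0.04,-0.05,0,0,0,0.01,0],[-0.08,-0.1,0,0,0,0.02,0],[-0.12,-0.14,0,0,0,0.03,0],[-0.16,-0.19,0,0,0,0.04,0],[-0.2,-0.24,0,0,0,0.056,0],[-0.24,-0.29,0,0,0,0.056,0],[-0.28,-0.34,0,0,0,0.056,0],[-0.32,-0.39,0,0,0,0.056,0],[-0.37,-0.45,0,0,0,0.056,0],[-0.419,-0.504,0,0,0,0.056,0]]'
cat >> h.py <<'E'
from scipy.spatial.transform import Rotation as Rt
def st(target=None):
    "press-frame TCP; shift in tool axes to a press-frame target"
    o=ctrl.get_obs();s=np.load('s.npy');M=Rt.from_quat(np.roll(o['eef_rot'],-1)).as_matrix()
    e=np.array(o['eef_pos']);c,n=np.cos(s[2]),np.sin(s[2]);d=e-[s[0],s[1],0]
    print(o['time_s'],'press',np.round([c*d[0]+n*d[1],-n*d[0]+c*d[1],e[2]],4),'F',np.round(o['wrist_force'],1),'open',round(o['opening'],2))
    print('yaw rel',np.round(np.arctan2(M[1,0],M[0,0])-s[2]-np.pi,3),'z',M[:,2].round(3))
    if target is not None: print('shift',(M.T@(w([target],s)[0]-e)).round(4))
E
python3 -c "
from h import *
st([-.165,-.001,.039])"
```

```text
time_s: 1.35
eef_pos: [0.4083, -0.0111, 0.25]
eef_rot: [0.0, 0.158, 0.988, 0.0]
wrist_force: [1.3, 1.1, -0.0]
opening: 0.002
grasp_force: 0.0
1.35 press [-0.1871  0.0229  0.25  ] F [ 1.3  1.1 -0. ] open 0.0
yaw rel -0.0 z [ 0.001  0.    -1.   ]
shift [-0.022  -0.0239  0.2111]
```

```bash
python3 jog.py '[[0,0,0,0,0,0,0],[0,0,0.05,0,0,0,0],[0,0,0.11,0,0,0,0],[0,0,0.13,0,0,0,0],[0,0,0.13,0,0,0,0]]'
python3 -c "
from h import *
import cv2
st([-.165,-.001,.036])
cv2.imwrite('pics/top1.png',cv2.resize(ctrl.camera('top')[195:345,225:405],(720,600),interpolation=cv2.INTER_CUBIC))"
```

```text
time_s: 1.98
eef_pos: [0.4061, -0.0077, 0.1183]
eef_rot: [-0.002, 0.157, 0.988, 0.0]
wrist_force: [-0.2, 0.5, 0.4]
opening: 0.001
grasp_force: 0.0
1.975 press [-0.1903  0.0253  0.1183] F [-0.2  0.5  0.4] open 0.0
yaw rel 0.001 z [-0.005  0.002 -1.   ]
shift [-0.0257 -0.0264  0.0822]
```

View pics/top1.png

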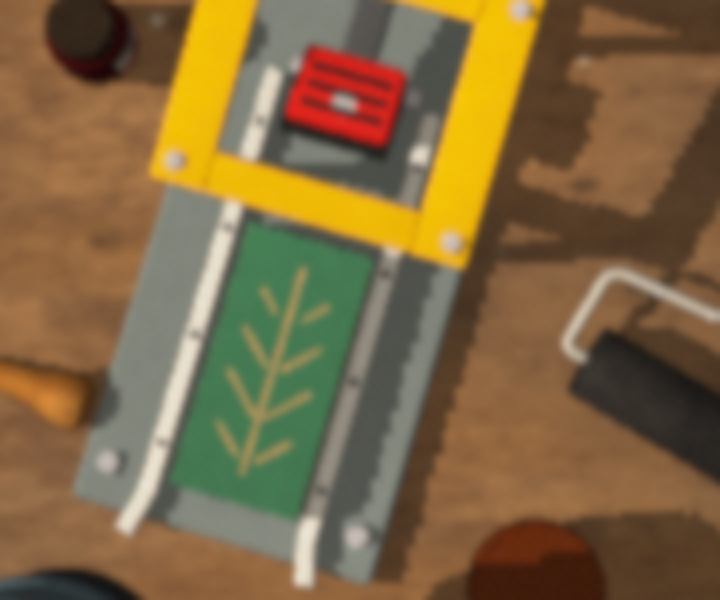

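The top view shows everything undisturbed, with the gripper just at the near left edge and the block's near edge clear. Next I'll align and lower behind it.

```bash
python3 jog.py '[[-0.013,-0.013,0,0,0,0,0],[-0.025,-0.0265,0,0,0,0,0],[-0.025,-0.0265,0.03,0,0,0,0],[-0.025,-0.0265,0.06,0,0,0,0],[-0.025,-0.0265,0.081,0,0,0,0],[-0.025,-0.0265,0.081,0,0,0,0],[-0.025,-0.0265,0.081,0,0,0,0]]'
python3 -c "
from h import *
import cv2
st([-.071,-.001,.036])
cv2.imwrite('pics/scene1.png',cv2.resize(ctrl.camera('scene')[215:350,225:405],(800,600),interpolation=cv2.INTER_CUBIC))"
```

```text
time_s: 2.9
eef_pos: [0.4247, -0.0429, 0.04]
eef_rot: [0.001, 0.158, 0.988, -0.0]
wrist_force: [0.3, -0.7, -0.1]
opening: -0.002
grasp_force: 0.0
2.9 press [-0.1617 -0.0023  0.04  ] F [ 0.3 -0.7 -0.1] open -0.0
yaw rel -0.0 z [ 0.002 -0.001 -1.   ]
shift [-0.0907  0.0013  0.0042]
```

View pics/scene1.png

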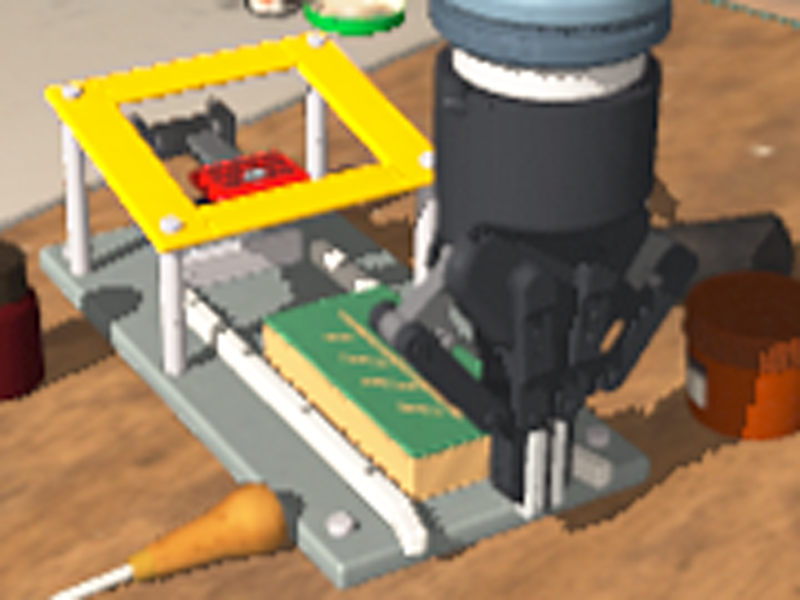

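The fingers stand shut, right behind the block's near face, between the rails. Now to push.

```bash
python3 jog.py '[[-0.008,0.001,0.002,0,0,0,0],[-0.018,0.001,0.002,0,0,0,0],[-0.028,0.001,0.002,0,0,0,0],[-0.038,0.001,0.002,0,0,0,0],[-0.048,0.001,0.002,0,0,0,0],[-0.058,0.001,0.002,0,0,0,0],[-0.068,0.001,0.002,0,0,0,0],[-0.074,0.001,0.002,0,0,0,0],[-0.079,0.001,0.002,0,0,0,0],[-0.082,0.001,0.002,0,0,0,0]]'
python3 -c "
from h import *
st([-.071,-.001,.036])"
python3 jog.py '[[-0.003,0,0,0,0,0,0],[-0.006,0,0,0,0,0,0],[-0.008,0,0,0,0,0,0],[-0.008,0,0,0,0,0,0]]'
python3 -c "
from h import *
st([-.071,-.001,.036])"
```

```text
time_s: 4.2
eef_pos: [0.502, -0.0665, 0.037]
eef_rot: [-0.0, 0.157, 0.988, 0.0]
wrist_force: [-1.2, 0.6, 1.8]
opening: -0.003
grasp_force: 0.8
4.2 press [-0.0809 -0.0007  0.037 ] F [-1.2  0.6  1.8] open -0.0
yaw rel 0.0 z [-0.  0. -1.]
shift [-0.0099 -0.0003  0.001 ]
time_s: 4.7
eef_pos: [0.5098, -0.069, 0.0371]
eef_rot: [0.0, 0.157, 0.988, -0.0]
wrist_force: [-0.1, 0.5, 0.5]
opening: 0.0
grasp_force: 0.0
4.7 press [-0.0727 -0.0007  0.0371] F [-0.1  0.5  0.5] open 0.0
yaw rel 0.0 z [ 0.001 -0.    -1.   ]
shift [-0.0017 -0.0003  0.0011]
```

Not at the stop yet by force; continuing in small steps.

```bash
for i in 1 ; do python3 jog.py '[[-0.001,0,0,0,0,0,0],[-0.002,0,0,0,0,0,0],[-0.003,0,0,0,0,0,0]]' | grep -E "pos|wrist"; python3 jog.py '[[-0.001,0,0,0,0,0,0],[-0.002,0,0,0,0,0,0],[-0.003,0,0,0,0,0,0]]'| grep -E "pos|wrist"; done
python3 -c "
from h import *
st([-.071,-.001,.036])"
```

```text
eef_pos: [0.5115, -0.0695, 0.0368]
wrist_force: [-5.4, 1.4, 5.0]
eef_pos: [0.5117, -0.0695, 0.0361]
wrist_force: [-14.8, 3.6, 9.1]
5.45 press [-0.0708 -0.0005  0.0361] F [-14.8   3.6   9.1] open 0.0
yaw rel 0.001 z [-0.008  0.003 -1.   ]
shift [ 0.0002 -0.0005  0.0001]
```

Stalled at −0.0708 with 15 N: the block is home, as expected. I'll back off, rise and check.

```bash
python3 jog.py '[[0,0,0,0,0,0,0],[0.015,0,0,0,0,0,0],[0.035,0,0,0,0,0,0],[0.045,0,0,0,0,0,0],[0.045,0,-0.04,0,0,0,0],[0.045,0,-0.09,0,0,0,0],[0.045,0,-0.134,0,0,0,0],[0.045,0,-0.134,0,0,0,0],[0.045,0,-0.134,0,0,0,0]]'|grep -E "pos|wrist"
python3 -c "
from h import *
import cv2
st([.052,0,.17])
cv2.imwrite('pics/scene2.png',cv2.resize(ctrl.camera('scene')[215:350,225:405],(800,600),interpolation=cv2.INTER_CUBIC))"
```

```text
eef_pos: [0.4722, -0.0567, 0.1707]
wrist_force: [-0.6, 0.0, 0.6]
6.575 press [-0.1122 -0.0007  0.1707] F [-0.6  0.   0.6] open 0.0
yaw rel 0.0 z [ 0. -0. -1.]
shift [-0.1642  0.0006  0.0008]
```

View pics/scene2.png

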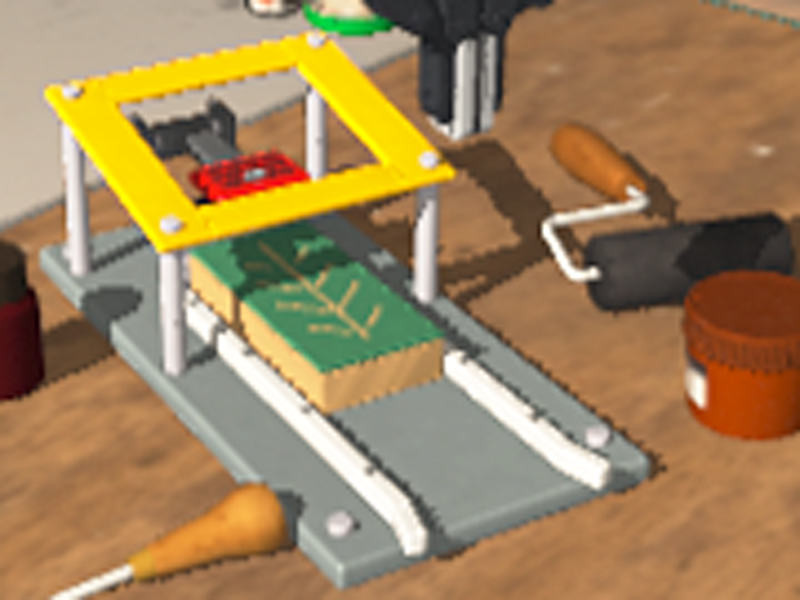

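The block sits flat with its near end at about (327,372)-(443,337) in the crop. I'll compare that with the home prediction while moving over the window.

```bash
python3 -c "
from h import *
s=np.load('s.npy')
for bx in (0,-.005): print(((proj(w([[bx-.06,.029,.034],[bx-.06,-.029,.034],],s),'scene')-[225,215]+.5)*800/180).round())
print('start resid ref', ((proj(w([[s[3]-.06,s[4]+.029,.034],[s[3]-.06,s[4]-.029,.034]],s),'scene')-[225,215]+.5)*800/180).round())"
python3 jog.py '[[-0.03,0,0,0,0,0,0],[-0.06,0,0,0,0,0,0],[-0.09,0,0,0,0,0,0],[-0.12,0,0,0,0,0,0],[-0.15,0,0,0,0,0,0],[-0.164,0,0,0,0,0,0],[-0.164,0,0,0,0,0,0],[-0.164,0,0,0,0,0,0]]'|grep -E "pos|wrist"
python3 -c "
from h import *
import cv2
st([.052,0,.10])
a=ctrl.camera('top')[165:285,245:365];cv2.imwrite('pics/top2.png',cv2.resize(a,(600,600),interpolation=cv2.INTER_CUBIC))"
```

```text
[[317. 373.]
 [441. 336.]]
[[323. 378.]
 [448. 341.]]
start resid ref [[413. 457.]
 [543. 414.]]
eef_pos: [0.6271, -0.1072, 0.1695]
wrist_force: [0.2, -0.1, -0.0]
7.625 press [ 0.0507 -0.0005  0.1695] F [ 0.2 -0.1 -0. ] open -0.0
yaw rel 0.0 z [-0.003  0.001 -1.   ]
shift [-0.0015  0.0005  0.0695]
```

View pics/top2.png

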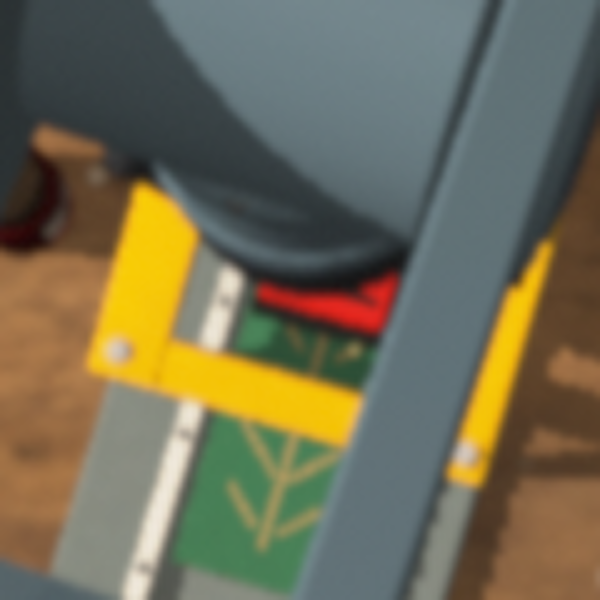

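The arm hides the window from above; the block's near end is consistent with home. I'll descend to just above the paddle and check clearance from the scene camera.

```bash
python3 jog.py '[[0,0,0.02,0,0,0,0],[0,0,0.045,0,0,0,0],[0,0,0.065,0,0,0,0],[0,0,0.075,0,0,0,0],[0,0,0.075,0,0,0,0],[0,0,0.075,0,0,0,0]]'|grep -E "pos|wrist"
python3 -c "
from h import *
import cv2
st([.052,0,.068])
cv2.imwrite('pics/scene3.png',cv2.resize(ctrl.camera('scene')[195:300,215:355],(800,600),interpolation=cv2.INTER_CUBIC))"
```

```text
eef_pos: [0.6289, -0.1079, 0.0968]
wrist_force: [0.5, 0.1, -0.3]
8.425 press [ 0.0526 -0.0006  0.0968] F [ 0.5  0.1 -0.3] open 0.0
yaw rel 0.0 z [ 0.001 -0.001 -1.   ]
shift [0.0006 0.0006 0.0288]
```

View pics/scene3.png

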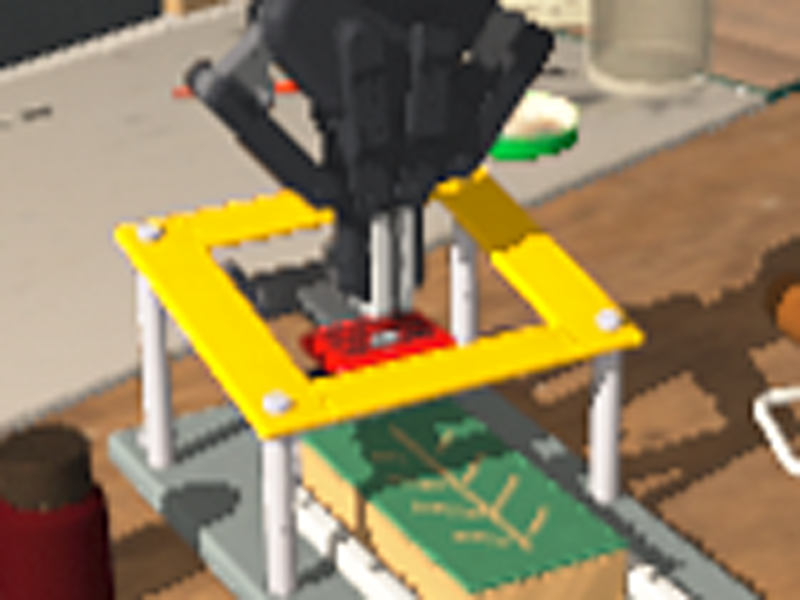

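The fingers point down through the window's middle onto the paddle. The linkage elbows (195,80) stay ~15 mm+ above the panel after 28 mm more. Pressing now.

```bash
python3 jog.py '[[0,0,0.005,0,0,0,0],[0,0,0.01,0,0,0,0],[0,0,0.015,0,0,0,0],[0,0,0.02,0,0,0,0],[0,0,0.025,0,0,0,0],[0,0,0.028,0,0,0,0],[0,0,0.028,0,0,0,0]]'|grep -E "pos|wrist"
python3 jog.py '[[0,0,0.002,0,0,0,0],[0,0,0.002,0,0,0,0]]'|grep -E "pos|wrist"
python3 jog.py '[[0,0,0.002,0,0,0,0],[0,0,0.002,0,0,0,0]]'|grep -E "pos|wrist"
```

```text
eef_pos: [0.6282, -0.1077, 0.0706]
wrist_force: [-11.3, 2.6, 19.7]
eef_pos: [0.6283, -0.1077, 0.0703]
wrist_force: [-15.8, 4.2, 32.0]
eef_pos: [0.6285, -0.1077, 0.07]
wrist_force: [-20.4, 6.3, 42.7]
```

Firmly on the stop (stiff, >13 N). I'll ease off 2 mm, let it settle and take a last look.

```bash
python3 jog.py '[[0,0,-0.002,0,0,0,0],[0,0,-0.002,0,0,0,0],[0,0,-0.002,0,0,0,0],[0,0,-0.002,0,0,0,0]]'|grep -E "pos|wrist"
python3 -c "
from h import *
import cv2
st([.052,0,.068])
cv2.imwrite('pics/scene4.png',cv2.resize(ctrl.camera('scene')[195:300,215:355],(800,600),interpolation=cv2.INTER_CUBIC))"
```

```text
eef_pos: [0.6283, -0.1077, 0.0703]
wrist_force: [-15.1, 4.9, 30.9]
10.35 press [ 0.052  -0.0006  0.0703] F [-15.1   4.9  30.9] open -0.01
yaw rel 0.001 z [-0.    -0.001 -1.   ]
shift [0.     0.0006 0.0023]
```

View pics/scene4.png

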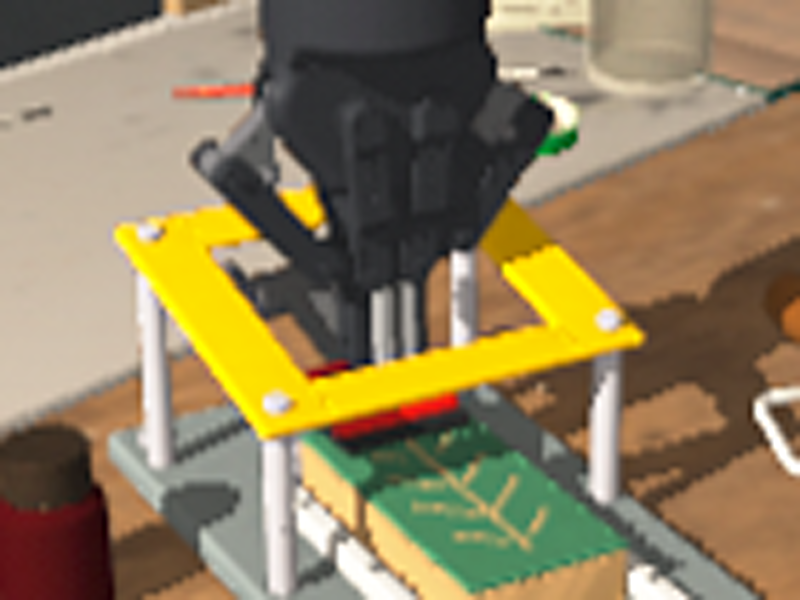

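The paddle is now pressed down (red at (400,415), below the guard's near bar). The fingers and linkage are clear of the yellow panel, and the block hasn't moved.

```bash
python3 -c "
from bench import ctrl
print(ctrl.hand_in())"
```

```text
the job is handed in; nothing more can be done
None
```

I pushed the block home against the end stop, and the fingers are still holding the red paddle down on its stop through the guard window. The job is handed in at about 10 s; hand-in gave no verdict, so this rests on the measured forces and the last picture.

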